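Feel out the full carton and slide it onto the scale

ROBOT

A 7-joint arm with a two-finger parallel gripper is mounted at the origin on the work surface. World frame = base frame: x ahead of the robot, y to its left, z up, the work surface at z = 0. Lengths are in m, angles in rad, forces in N, time in s.
With the tool pointing down it reaches from about 0.425 to 0.925 m from the base axis. Payload 6.8 kg.
Tool frame: the origin (TCP) lies on the front face of the gripper's body, between the roots of the fingers; the fingertips stand 73 mm ahead of it and the grasp point (between the pads) lies 54 mm ahead of it (bot.finger_overhang is the z of the fingertips in the tool frame, in m); z points along the fingers, y is the line along which they close (so a half turn about z gives the same grasp; the last joint's range is limited). The gripper opens to 85 mm and grips with 20 to 120 N. Pads are 22 mm wide; open, the fingers measure 114 mm over their backs; the gripper's body (76 mm by 85 mm) begins 54 mm behind the grasp point. The pads swing forward as they close: fully open they stand 13 mm farther back than shut.
Start: joints at [1.182, 0.477, 0.022, 1.555, -0.011, 1.109, -0.083], TCP at [0.187, -0.649, 0.304] pointing down, gripper open.
Joint ranges: [-2.96, 2.96], [-0.34, 2.1], [-1.41, 1.46], [0.24, 2.44], [-1.37, 4.51], [0.17, 1.92], [-2.96, 2.96]. Speed limits (rad/s): [2.39, 2.39, 3.14, 3.14, 3.14, 3.14, 3.14].

INTERFACE

Orientations are given as a unit quaternion [w, x, y, z].
In Python, from station import bot gives the robot as it stands.
- The arm moves only by the tool servo_tool, never from a script. Its argument "motion" is one flat list of numbers, 7 for each row, row after row: the shift along the tool's x, y, z as a fraction of full scale, then the turn, a rotation vector about the tool's x, y, z as a fraction of full scale, then the closure, from 0 (fully open) to 1 (shut). In form: [tx, ty, tz, ax, ay, az, gripper, tx, ty, tz, ax, ay, az, gripper, ...]. A call has 1 to 5 rows; each row shifts and turns the commanded pose from where the row before left it, along the tool's axes as they then stand; what a row does not reach is not made up. Full scale, the value 1, is 0.02 m for a shift and 0.15 rad for a turn. A row lasts 1/8 s, in which the tool goes at most 62.5 mm and 10.7 degrees, less where a joint would pass 70% of its speed; a pose out of reach is approached as far as the arm can. A call with a number of a shift or a turn outside -1 to 1 is refused whole. A call with a gripper value outside its range is refused whole. The fingers move at their own pace and stop on an object; "grip_force" is the grip in N (left out, the last holds). Time passes only in rows, so rows that do not move let the fingers close. It gives the time, the measured TCP pose, the force, the opening and the grip force at its end, in the units of the state.
- bot.get_obs(): the state, without advancing time (a new reading comes with each control period).
- bot.read_camera(name): name is "scene" or "top" or "wrist"; returns the picture (400x640x3 uint8, red, green, blue); there is no depth.
- bot.get_calibration(name): a dict with "mtx" (3x3 intrinsics, pixels), "rvec" (rotation vector, rad) and "tvec" (3), from world to camera coordinates, as OpenCV has them. Camera axes: x right, y down, z forward; pixel columns grow to the right and rows downward; lengths in m; the calibration is good to about 2 mm. A picture is of the moment at which its call begins: read the wrist's pose just before it. get_calibration takes no time and is no camera call; for the wrist camera it gives the pose at the moment of the call.
- bot.hand_in(): hands the job in; it is judged then, once.
Trained networks look in the newest picture that a camera, given by its name, has taken for a name from the list of things; names that differ only in an ending like _2 or _b are one class to them, and where a whole thing is asked for, a point or a joint stands for the part that bears it (a point fixed in the world has none). Each returns a list of dicts, best first, with "p" (0 to 1); they miss things now and then, are a little off and sometimes report something else, mostly with a low value. They report only what shows in the picture. A call takes as long as a camera call. They do not tell look-alikes from the thing itself.
- bot.boxes_of(camera, name): "uv" ([column, row] in pixels, amid what is visible of it).
The state is a dict: "t": time; "q": joint angles; "joint_vel": joint speeds; "joint_torque": joint torques, N m; "eef_pos": TCP position; "tool_rot": TCP orientation; "contact_force": force on the tool from outside, world axes, zero at the start; "torque": the same for the moment, N m; "gripper_width": opening from 0.0 (shut) to 1.0 (fully open); "grasp_force": force on a finger pad.
Only numpy, scipy, OpenCV 4.12 (cv2) and the standard library are available. Lean on these libraries where they do the work, as an engineer would, in place of code of your own. Each camera call takes 0.05 s, during which the arm holds its last target. There are 200 camera calls.

TASK

One of the three identical closed cartons still holds a steel contact wheel for the sander; the other two are empty. They are too wide to grip, so nudge each one a little to feel which is the heavy one, then slide that one onto the plate of the low bench scale until it has sunk in level inside the rim, and let go. Leave the empty cartons within about 5 cm of where they stand, never on the scale, keep every carton upright, and do not disturb the shoe, jar and tin.

Things in the scene. Friction and masses are not known exactly. Their poses are not given: they have to be found in the camera images.
- scale: low platform bench scale, fixed; origin on the bench under the centre of its square plate, x and y along the plate's edges. Plate 141 mm square, top 7 mm above the bench, flush with a 4 mm rim; outside it ramps fall to the bench on all four sides, ending 100 mm from the centre, so a carton turned square to it slides up. Grey display box (55 x 130 x 32 mm high) centred 150 mm out on the -x side.
- plate_centre (a point): fixed point at the centre of the unloaded plate's top, axes as the scale's; it does not sink. The cartons start 185 to 235 mm out from it: 1 on the +y side and 2 on the -y side (both up to 75 mm towards +x), 3 on the +x side (up to 50 mm to either side).
- plate (a joint): how far the spring plate has sunk, m: 0 unloaded, 0.004 fully down. It starts to move at about 2.4 N and is down at about 5 N: an empty carton does not move it; the heavy one takes it fully down and then stands 4 mm below the rim, with 20 mm of play on each side.
- carton_1: closed cardboard carton, 100 x 100 x 60 mm high, paper tape over the top; origin at the centre of its underside, x and y square to its sides; starts turned up to 17 degrees from the scale's axes. Empty ones weigh 0.15 kg, the heavy one 0.86 to 0.97 kg; sliding one on the bench takes under 1.5 N or 3.5 to 8 N (half while it only turns). Which is heavy changes and cannot be seen.
- carton_2: closed cardboard carton, 100 x 100 x 60 mm high, paper tape over the top; origin at the centre of its underside, x and y square to its sides; starts turned up to 17 degrees from the scale's axes. Empty ones weigh 0.15 kg, the heavy one 0.86 to 0.97 kg; sliding one on the bench takes under 1.5 N or 3.5 to 8 N (half while it only turns). Which is heavy changes and cannot be seen.
- carton_3: closed cardboard carton, 100 x 100 x 60 mm high, paper tape over the top; origin at the centre of its underside, x and y square to its sides; starts turned up to 17 degrees from the scale's axes. Empty ones weigh 0.15 kg, the heavy one 0.86 to 0.97 kg; sliding one on the bench takes under 1.5 N or 3.5 to 8 N (half while it only turns). Which is heavy changes and cannot be seen.
- shoe: child's red shoe, 150 x 58 x 66 mm high, origin under its middle, toe to its +x; a bystander, leave alone
- jar: amber glass jar, 56 mm across, 75 mm high, origin under its centre; a bystander, leave alone
- tin: steel tin, 60 mm across, 70 mm high, origin under its centre; a bystander, leave alone
Mind the look-alikes: they are no part of the job. Leave any purple or yellow look-alike of the carton_2 alone. What is shaped like the carton_3 but purple is not meant.

How it is judged:
At the end, for the whole second after the job is handed in: The plate is fully down (more than 3 mm) under one carton, which is at rest, level (within 0.03 rad), within 22 mm of the plate's centre along each of its axes and sunk below the rim; the other two cartons stand upright within 60 mm of where they started (value of joint plate above 0.003 m and ((x of carton_1 in the frame of plate_centre between -0.022 and 0.022 m and y of carton_1 in the frame of plate_centre between -0.022 and 0.022 m and z of carton_1 in the frame of plate_centre below -0.002 m and angle between carton_1's own z axis and vertical below 0.03 rad and linear speed of carton_1 below 0.01 m/s and distance of each of carton_2, carton_3 from where it was at the start of the episode below 0.06 m and angle between each of carton_2, carton_3's own z axis and vertical below 0.05 rad) or (x of carton_2 in the frame of plate_centre between -0.022 and 0.022 m and y of carton_2 in the frame of plate_centre between -0.022 and 0.022 m and z of carton_2 in the frame of plate_centre below -0.002 m and angle between carton_2's own z axis and vertical below 0.03 rad and linear speed of carton_2 below 0.01 m/s and distance of each of carton_1, carton_3 from where it was at the start of the episode below 0.06 m and angle between each of carton_1, carton_3's own z axis and vertical below 0.05 rad) or (x of carton_3 in the frame of plate_centre between -0.022 and 0.022 m and y of carton_3 in the frame of plate_centre between -0.022 and 0.022 m and z of carton_3 in the frame of plate_centre below -0.002 m and angle between carton_3's own z axis and vertical below 0.03 rad and linear speed of carton_3 below 0.01 m/s and distance of each of carton_1, carton_2 from where it was at the start of the episode below 0.06 m and angle between each of carton_1, carton_2's own z axis and vertical below 0.05 rad))); the robot touches nothing.
It fails at once if two cartons are away from their starting places by more than 60 mm (distance of each of carton_1, carton_2 from where it was at the start of the episode above 0.06 m or distance of each of carton_1, carton_3 from where it was at the start of the episode above 0.06 m or distance of each of carton_2, carton_3 from where it was at the start of the episode above 0.06 m).
It fails at once if an empty carton is put on the scale's plate (within 20 mm of its centre, plate not sinking) (value of joint plate below 0.0008 m and horizontal distance between any of carton_1, carton_2, carton_3 and plate_centre below 0.02 m).
It fails at once if a carton is tipped over (more than 0.4 rad) (angle between any of carton_1, carton_2, carton_3's own z axis and vertical above 0.4 rad).
It fails at once if the shoe, jar or tin is moved by more than 30 mm or tipped (distance of any of shoe, jar, tin from where it was at the start of the episode above 0.03 m or angle between any of shoe, jar, tin's own z axis and vertical above 0.3 rad).
It also fails if it takes over 66 s, if anything falls off the work surface, if the arm or the gripper's body presses on something with over 40 N, if the wrist force passes 120 N, or if a joint passes its speed limit or range.

## Working session

There is one attempt and no reset: what is moved stays moved. The work goes in short steps, Python scripts to look and compute and a tool call to move; the robot and the scene stay as the last step left them, time stands still between calls to the robot, and variables do not carry over. Pictures are saved under pics/ and viewed, at most 10 in all, crops included, and the job is handed in when it is done.

Besides the shell and the picture viewer there is one more tool, called after ">>>" as name(argument=value, ...) on one line, values as JSON. servo_tool: Moves the arm, as the interface text tells. Shift numbers are shares of 0.02 m and turn numbers shares of 0.15 rad, none past 1 either way. Its arguments: {"type":"object","properties":{"motion":{"type":"array","items":{"type":"number","minimum":-1,"maximum":1}},"grip_force":{"type":"number"}},"required":["motion"]}

```bash
mkdir -p pics; python3 - <<'E'
from station import bot
import cv2
o=bot.get_obs();print(o)
for c in("top","scene"):
    im=bot.read_camera(c);cv2.imwrite(f"pics/{c}0.png",im[:,:,::-1])
    k=bot.get_calibration(c);print(c,k)
    for n in("scale","carton_1","shoe","jar","tin"):
        print(n,[(round(d["p"],2),[round(float(x)) for x in d["uv"]]) for d in bot.boxes_of(c,n)])
E
```

```text
{'t': 0.0, 'q': array([ 1.18190788,  0.47779728,  0.02233459,  1.55646524, -0.01149881,
        1.1093139 , -0.0830812 ]), 'joint_vel': array([-0.00028062,  0.00055889, -0.00097705,  0.00062822,  0.00058323,
        0.00101771, -0.00055936]), 'joint_torque': array([-6.20624705e-04, -5.96461523e+01,  1.60761159e+00, -2.81202757e+01,
        1.24368514e-02,  9.24271240e-03,  3.87631516e-06]), 'eef_pos': array([ 0.18691795, -0.64811401,  0.30292158]), 'tool_rot': array([-9.06603528e-04,  9.90157308e-01,  1.39955865e-01, -1.97305585e-04]), 'contact_force': array([ 1.04947813, -0.2667462 ,  0.47586882]), 'torque': array([ 0.02330187,  0.00528439, -0.02985852]), 'grasp_force': 0.0, 'gripper_width': 1.0009586117018643}
top {'mtx': array([[365.57701811,   0.        , 315.64664874],
       [  0.        , 365.57701811, 204.44535098],
       [  0.        ,   0.        ,   1.        ]]), 'rvec': array([ 2.16783532, -2.14951756,  0.13878513]), 'tvec': array([-0.07731166,  0.58515003,  0.89418679])}
scale [(0.76, [268, 257])]
carton_1 [(0.92, [426, 194]), (0.9, [287, 172]), (0.8, [349, 311]), (0.77, [353, 253]), (0.69, [185, 228]), (0.63, [353, 117])]
shoe [(0.95, [439, 284])]
jar [(0.72, [206, 148])]
tin [(0.96, [361, 175])]
scene {'mtx': array([[494.35160296,   0.        , 325.6580998 ],
       [  0.        , 494.35160296, 198.96990361],
       [  0.        ,   0.        ,   1.        ]]), 'rvec': array([ 2.029326  ,  0.90438045, -0.49764927]), 'tvec': array([-0.32306288, -0.23700173,  1.68419337])}
scale [(0.64, [322, 173]), (0.49, [333, 180])]
carton_1 [(0.88, [238, 169]), (0.68, [397, 151]), (0.66, [244, 259]), (0.61, [273, 199]), (0.56, [369, 267])]
shoe [(0.66, [182, 221])]
jar [(0.65, [444, 183])]
tin [(0.91, [309, 236])]
```

View pics/top0.png

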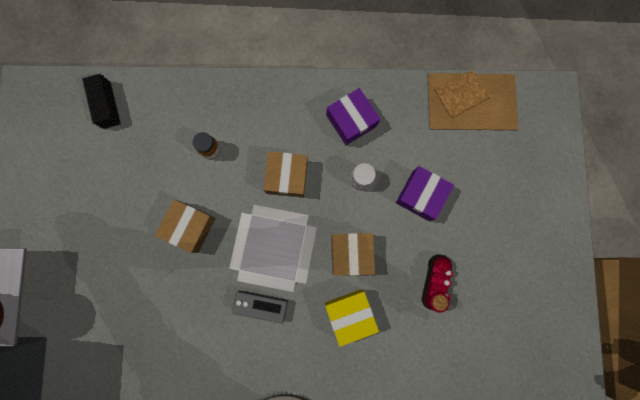

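View pics/scene0.png

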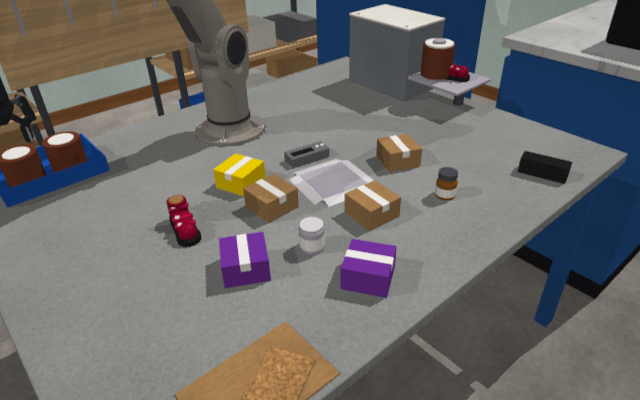

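The top view shows brown cartons at (185,226), (287,173) and (353,254), and the scale at (273,247) with its display at (260,306). The yellow box at (352,318), the purple boxes and the tin at (364,175) stay out of the job. I'll fit silhouettes next.

```bash
cat > h.py <<'E'
import numpy as np, cv2
from scipy.optimize import minimize
from station import bot
def proj(P,k): return cv2.projectPoints(np.float64(P),k["rvec"],k["tvec"],k["mtx"],None)[0][:,0]
def ray(uv,k,z):
    R=cv2.Rodrigues(k["rvec"])[0]; d=R.T@np.linalg.solve(k["mtx"],[*uv,1.]); c=-R.T@k["tvec"]
    return c+d*(z-c[2])/d[2]
def pts(p,tb,bb):  # frustum corners: top half-size,z ; bottom half-size,z
    c,s=np.cos(p[2]),np.sin(p[2]); o=[]
    for h,z in(tb,bb):
        for a,b in((1,1),(1,-1),(-1,-1),(-1,1)): o.append([p[0]+h*(c*a-s*b),p[1]+h*(s*a+c*b),z])
    return o
def sil(p,k,tb,bb,S=8):
    m=np.zeros((400,640),np.uint8); cv2.fillConvexPoly(m,cv2.convexHull(np.round(proj(pts(p,tb,bb),k)*16).astype(np.int32)),255,shift=4,lineType=cv2.LINE_AA); return m/255.
def fit(mask,k,p0,tb,bb,rad=60):
    u=proj([[p0[0],p0[1],tb[1]]],k)[0]; yy,xx=np.mgrid[:400,:640]
    w=(np.hypot(xx-u[0],yy-u[1])<rad)
    f=lambda p:np.abs(sil(p,k,tb,bb)-mask)[w].sum()
    best=None
    for a in np.linspace(-.6,.6,5):
        p=np.array([*p0[:2],p0[2]+a]); r=minimize(f,p,method="Nelder-Mead",options=dict(initial_simplex=[p,p+[.015,0,0],p+[0,.015,0],p+[0,0,.2]],xatol=1e-4,fatol=.1))
        if best is None or r.fun<best.fun: best=r
    return best.x,best.fun
def masks(im):
    hsv=cv2.cvtColor(im,cv2.COLOR_RGB2HSV); H,S,V=cv2.split(hsv)
    br=((H>5)&(H<20)&(S>90)).astype(np.uint8)
    br=cv2.morphologyEx(br,cv2.MORPH_CLOSE,np.ones((15,15),np.uint8))
    wh=((V>118)&(S<45)).astype(np.uint8)
    wh=cv2.morphologyEx(wh,cv2.MORPH_CLOSE,np.ones((5,5),np.uint8))
    return br,wh
BOX=((.05,.06),(.05,0.))
E
python3 - <<'E'
from h import *
im=cv2.imread("pics/top0.png")[:,:,::-1].copy(); k=bot.get_calibration("top"); br,wh=masks(im)
big=cv2.resize(im[90:340,140:470],None,fx=2.4,fy=2.4)[:,:,::-1].copy()
def draw(P): 
    q=((proj(P,k)-[140,90]+.5)*2.4).astype(np.int32); cv2.polylines(big,[q[:4]],1,(0,255,0),1); cv2.polylines(big,[q[4:]],1,(255,255,0),1)
print(im[247,273],im[210,273],im[247,237],im[200,330],im[306,250])
for n,uv in dict(c1=(185,226),c3=(287,173),c2=(353,254)).items():
    p,f=fit(br,k,[*ray(uv,k,.06)[:2],0],*BOX,rad=38); print(n,p.round(4),round(f)); draw(pts(p,*BOX))
SC=((.075,.007),(.1,0.))
p,f=fit(wh,k,[*ray((273,247),k,.007)[:2],0.1],*SC,rad=56); print("scale",p.round(4),round(f)); draw(pts(p,*SC))
for n,uv,z in(("tin",(364,174),.07),("jar",(205,140),.075),("shoe",(439,284),.03),("disp",(260,305),.03),("yel",(352,318),.05),("pur",(425,193),.05)): print(n,ray(uv,k,z).round(3))
cv2.imwrite("pics/fit.png",big)
E
```

```text
[130 128 130] [153 152 147] [165 163 160] [105 108 100] [87 88 85]
c1 [0.5281 0.2577 1.1723] 194
c3 [ 0.665   0.0052 -0.0702] 159
c2 [ 0.4623 -0.1649  0.04  ] 128
scale [ 0.4768  0.0386 -0.1756] 496
tin [ 0.659 -0.192  0.07 ]
jar [0.74  0.205 0.075]
shoe [ 0.389 -0.382  0.03 ]
disp [0.334 0.063 0.03 ]
yel [ 0.308 -0.162  0.05 ]
pur [ 0.616 -0.348  0.05 ]
```

View pics/fit.png

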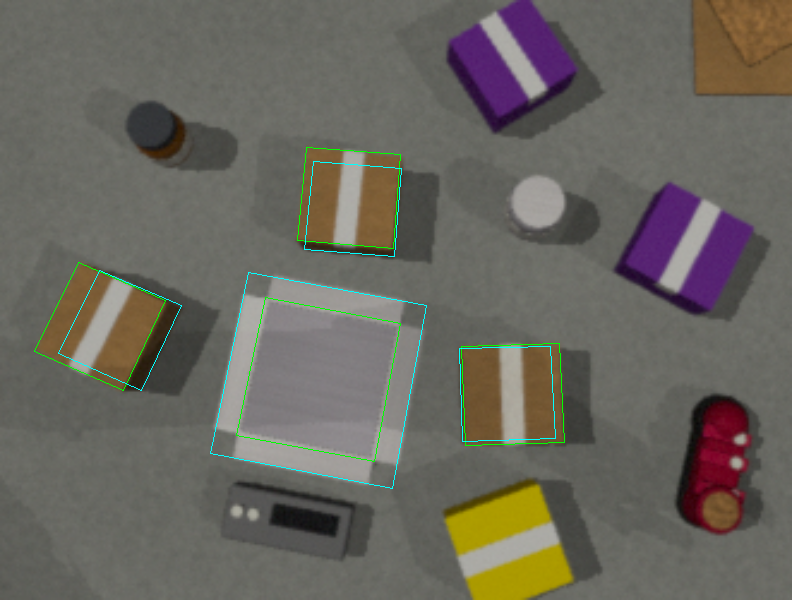

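The overlay fits well. The scale is at (0.477, 0.039) with yaw -0.176, and the cartons are located. I'll nudge carton 2 first, turning and lowering the tool with its fingers half closed.

>>> servo_tool(motion=[0, 0, 0.72, 0, 0, -0.985, 0.5, 0, 0, 0.72, 0, 0, -0.985, 0.5, 0, 0, 0.72, 0, 0, -0.985, 0.5, 0, 0, 0.72, 0, 0, -0.985, 0.5, 0, 0, 0.72, 0, 0, -0.985, 0.5])

```text
t: 1.23
eef_pos: [0.187, -0.6486, 0.2315]
tool_rot: [0.0, 0.872, 0.49, -0.0]
contact_force: [-0.2, 0.4, -0.2]
gripper_width: 0.502
grasp_force: 0.0
```

>>> servo_tool(motion=[0, 0, 0.72, 0, 0, -0.985, 0.5, 0, 0, 0.72, 0, 0, -0.985, 0.5, 0, 0, 0.72, 0, 0, -0.985, 0.5, 0, 0, 0.72, 0, 0, -0.985, 0.5])

```text
t: 1.72
eef_pos: [0.187, -0.6487, 0.1739]
tool_rot: [0.0, 0.691, 0.723, -0.0]
contact_force: [0.5, 0.0, 0.1]
gripper_width: 0.5
grasp_force: 0.0
```

>>> servo_tool(motion=[0.96, 0.73, 0, 0, 0, 0, 0.5, 0.96, 0.73, 0, 0, 0, 0, 0.5, 0.96, 0.73, 0, 0, 0, 0, 0.5, 0.96, 0.73, 0, 0, 0, 0, 0.5, 0.96, 0.73, 0, 0, 0, 0, 0.5])

```text
t: 2.35
eef_pos: [0.2574, -0.5484, 0.1747]
tool_rot: [0.0, 0.693, 0.721, -0.0]
contact_force: [-0.1, 0.0, 0.0]
gripper_width: 0.498
grasp_force: 0.0
```

>>> servo_tool(motion=[0.96, 0.73, 0, 0, 0, 0, 0.5, 0.96, 0.73, 0, 0, 0, 0, 0.5, 0.96, 0.73, 0, 0, 0, 0, 0.5, 0.96, 0.73, 0, 0, 0, 0, 0.5, 0.96, 0.73, 0, 0, 0, 0, 0.5])

```text
t: 2.98
eef_pos: [0.3263, -0.4494, 0.1746]
tool_rot: [0.0, 0.693, 0.721, -0.0]
contact_force: [-0.2, 0.6, 0.1]
gripper_width: 0.499
grasp_force: 0.0
```

>>> servo_tool(motion=[0.96, 0.73, 0, 0, 0, 0, 0.5, 0.96, 0.73, 0, 0, 0, 0, 0.5, 0.96, 0.73, 0, 0, 0, 0, 0.5, 0.96, 0.73, 0, 0, 0, 0, 0.5, 0.96, 0.73, 0, 0, 0, 0, 0.5])

```text
t: 3.6
eef_pos: [0.3951, -0.3506, 0.1746]
tool_rot: [0.0, 0.693, 0.721, -0.0]
contact_force: [0.5, 0.5, 0.5]
gripper_width: 0.498
grasp_force: 0.0
```

>>> servo_tool(motion=[0.96, 0.73, 0, 0, 0, 0, 0.5, 0.96, 0.73, 0, 0, 0, 0, 0.5, 0.96, 0.73, 0, 0, 0, 0, 0.5, 0.96, 0.73, 0, 0, 0, 0, 0.5, 0.96, 0.73, 0, 0, 0, 0, 0.5])

```text
t: 4.22
eef_pos: [0.4641, -0.2517, 0.1746]
tool_rot: [0.0, 0.693, 0.721, -0.0]
contact_force: [0.0, 0.4, 0.5]
gripper_width: 0.497
grasp_force: 0.0
```

>>> servo_tool(motion=[0, 0, 1, 0, 0, 0, 0.5, 0, 0, 1, 0, 0, 0, 0.5, 0, 0, 1, 0, 0, 0, 0.5, 0, 0, 1, 0, 0, 0, 0.5])

```text
t: 4.72
eef_pos: [0.4638, -0.2524, 0.0941]
tool_rot: [0.0, 0.693, 0.721, 0.0]
contact_force: [0.4, -0.6, 0.3]
gripper_width: 0.502
grasp_force: 0.0
```

>>> servo_tool(motion=[0.3, 0, 0, 0, 0, 0, 0.5, 0.3, 0, 0, 0, 0, 0, 0.5, 0.3, 0, 0, 0, 0, 0, 0.5])

```text
t: 5.1
eef_pos: [0.4635, -0.2346, 0.0953]
tool_rot: [0.001, 0.693, 0.721, 0.0]
contact_force: [0.5, -0.4, -0.1]
gripper_width: 0.496
grasp_force: 0.0
```

>>> servo_tool(motion=[0.3, 0, 0, 0, 0, 0, 0.5])

```text
t: 5.22
eef_pos: [0.463, -0.2288, 0.095]
tool_rot: [0.001, 0.693, 0.721, 0.0]
contact_force: [-0.3, -0.1, 0.1]
gripper_width: 0.499
grasp_force: 0.0
```

>>> servo_tool(motion=[0.3, 0, 0, 0, 0, 0, 0.5])

```text
t: 5.35
eef_pos: [0.4627, -0.2232, 0.0948]
tool_rot: [0.001, 0.693, 0.721, 0.0]
contact_force: [-0.7, -2.6, 1.8]
gripper_width: 0.501
grasp_force: 1.1
```

>>> servo_tool(motion=[0.3, 0, 0, 0, 0, 0, 0.5])

```text
t: 5.48
eef_pos: [0.4624, -0.2175, 0.0947]
tool_rot: [0.001, 0.693, 0.721, 0.0]
contact_force: [0.5, -1.6, 0.6]
gripper_width: 0.497
grasp_force: 1.0
```

>>> servo_tool(motion=[0.3, 0, 0, 0, 0, 0, 0.5])

```text
t: 5.6
eef_pos: [0.4621, -0.2114, 0.0945]
tool_rot: [0.0, 0.693, 0.721, -0.0]
contact_force: [0.2, -2.1, 1.5]
gripper_width: 0.497
grasp_force: 1.0
```

>>> servo_tool(motion=[-1, 0, 0, 0, 0, 0, 0.5, -0.5, 0, -0.5, 0, 0, 0, 0.5, 0, 0, -1, 0, 0, 0.93, 0.5, 0, 0, -1, 0, 0, 0.93, 0.5, 0, 0, -1, 0, 0, 0.93, 0.5])

```text
t: 6.22
eef_pos: [0.463, -0.2409, 0.1654]
tool_rot: [-0.0, 0.829, 0.559, 0.0]
contact_force: [0.3, -0.5, 0.0]
gripper_width: 0.5
grasp_force: 0.0
```

>>> servo_tool(motion=[0, 0, -0.5, 0, 0, 0.93, 0.5, 0, 0, 0, 0, 0, 0.93, 0.5, 0, 0, 0, 0, 0, 0.93, 0.5, 0, 0, 0, 0, 0, 0.93, 0.5, 0, 0, 0, 0, 0, 0.93, 0.5])

```text
t: 6.85
eef_pos: [0.4631, -0.2408, 0.1748]
tool_rot: [-0.0, 0.97, 0.243, 0.0]
contact_force: [0.1, -0.1, 0.6]
gripper_width: 0.5
grasp_force: 0.0
```

>>> servo_tool(motion=[0, 0, 0, 0, 0, 0.93, 0.5, 0, 0, 0, 0, 0, 0.93, 0.5, 0, 0, 0, 0, 0, 0.93, 0.5, 0, 0, 0, 0, 0, 0.93, 0.5])

```text
t: 7.35
eef_pos: [0.4631, -0.2407, 0.1747]
tool_rot: [-0.0, 0.999, -0.034, 0.0]
contact_force: [-0.0, -0.4, -1.0]
gripper_width: 0.499
grasp_force: 0.0
```

>>> servo_tool(motion=[0.96, -0.93, 0, 0, 0, 0, 0.5, 0.96, -0.93, 0, 0, 0, 0, 0.5, 0.96, -0.93, 0, 0, 0, 0, 0.5, 0.96, -0.93, 0, 0, 0, 0, 0.5, 0.96, -0.93, 0, 0, 0, 0, 0.5])

```text
t: 7.98
eef_pos: [0.5655, -0.1535, 0.1747]
tool_rot: [-0.0, 0.999, -0.032, 0.0]
contact_force: [0.0, -1.3, 0.0]
gripper_width: 0.498
grasp_force: 0.0
```

>>> servo_tool(motion=[0.96, -0.93, 0, 0, 0, 0, 0.5, 0.96, -0.93, 0, 0, 0, 0, 0.5, 0.96, -0.93, 0, 0, 0, 0, 0.5, 0.96, -0.93, 0, 0, 0, 0, 0.5, 0.96, -0.93, 0, 0, 0, 0, 0.5])

```text
t: 8.6
eef_pos: [0.6676, -0.0666, 0.1743]
tool_rot: [-0.0, 0.999, -0.032, -0.0]
contact_force: [0.2, -0.0, 0.6]
gripper_width: 0.495
grasp_force: 0.0
```

>>> servo_tool(motion=[0.98, -0.89, 0, 0, 0, 0, 0.5, 0.98, -0.89, 0, 0, 0, 0, 0.5, 0.98, -0.89, 0, 0, 0, 0, 0.5, 0.98, -0.89, 0, 0, 0, 0, 0.5])

```text
t: 9.1
eef_pos: [0.7501, -0.0004, 0.1741]
tool_rot: [-0.0, 0.999, -0.032, -0.0]
contact_force: [0.4, -0.5, -0.6]
gripper_width: 0.5
grasp_force: 0.0
```

>>> servo_tool(motion=[0, 0, 1, 0, 0, 0, 0.5, 0, 0, 1, 0, 0, 0, 0.5, 0, 0, 1, 0, 0, 0, 0.5, 0, 0, 1, 0, 0, 0, 0.5])

```text
t: 9.6
eef_pos: [0.7484, -0.0028, 0.0924]
tool_rot: [0.0, 0.999, -0.032, -0.001]
contact_force: [0.3, -0.5, 0.4]
gripper_width: 0.5
grasp_force: 0.0
```

>>> servo_tool(motion=[-0.3, 0, 0, 0, 0, 0, 0.5, -0.3, 0, 0, 0, 0, 0, 0.5, -0.3, 0, 0, 0, 0, 0, 0.5, -0.3, 0, 0, 0, 0, 0, 0.5])

```text
t: 10.1
eef_pos: [0.7254, -0.0002, 0.0953]
tool_rot: [-0.0, 0.999, -0.032, 0.001]
contact_force: [8.0, 0.9, -0.2]
gripper_width: 0.5
grasp_force: 5.2
```

>>> servo_tool(motion=[-0.3, 0, 0, 0, 0, 0, 0.5])

```text
t: 10.22
eef_pos: [0.7203, 0.0006, 0.0953]
tool_rot: [-0.0, 0.999, -0.032, 0.002]
contact_force: [5.3, 0.5, -0.3]
gripper_width: 0.501
grasp_force: 2.4
```

>>> servo_tool(motion=[-0.3, 0, 0, 0, 0, 0, 0.5])

```text
t: 10.35
eef_pos: [0.7146, 0.0007, 0.0953]
tool_rot: [-0.0, 0.999, -0.032, 0.002]
contact_force: [5.3, -0.7, -0.9]
gripper_width: 0.503
grasp_force: 2.7
```

>>> servo_tool(motion=[-0.3, 0, 0, 0, 0, 0, 0.5])

```text
t: 10.48
eef_pos: [0.7087, 0.0008, 0.0953]
tool_rot: [-0.0, 0.999, -0.032, 0.002]
contact_force: [6.0, -0.8, -0.8]
gripper_width: 0.505
grasp_force: 2.7
```

Carton 3 resists with about 5.5 N against about 2 N for carton 2, so carton 3 is the heavy one. I'll square it to the scale while pushing, then slide it up.

>>> servo_tool(motion=[-0.3, 0, 0, 0, 0, 0.187, 0.5, -0.3, 0, 0, 0, 0, 0.187, 0.5, -0.3, 0, 0, 0, 0, 0.187, 0.5, -0.3, 0, 0, 0, 0, 0.187, 0.5])

```text
t: 10.98
eef_pos: [0.6849, 0.0019, 0.0953]
tool_rot: [0.001, 0.996, -0.088, 0.002]
contact_force: [7.5, -4.7, 0.1]
gripper_width: 0.502
grasp_force: 4.5
```

```bash
cat > chk.py <<'E'
import sys
from h import *
o=bot.get_obs(); q=o["tool_rot"]; psi=2*np.arctan2(q[2],q[1]); S=np.array([.4768,.0386]); th=-.176
R=np.array([[np.cos(th),np.sin(th)],[-np.sin(th),np.cos(th)]])
print("tcp",o["eef_pos"].round(4),"scale frame",(R@(o["eef_pos"][:2]-S)).round(4),"yaw rel",round(psi-th,3),o["contact_force"].round(1))
im=bot.read_camera("top"); cv2.imwrite(f"pics/{sys.argv[1]}.png",cv2.resize(im[90:340,140:470],None,fx=2.4,fy=2.4)[:,:,::-1])
E
python3 chk.py a1
```

```text
tcp [0.6849 0.0019 0.0953] scale frame [0.2113 0.0003] yaw rel -0.001 [ 7.5 -4.7  0.1]
```

View pics/a1.png

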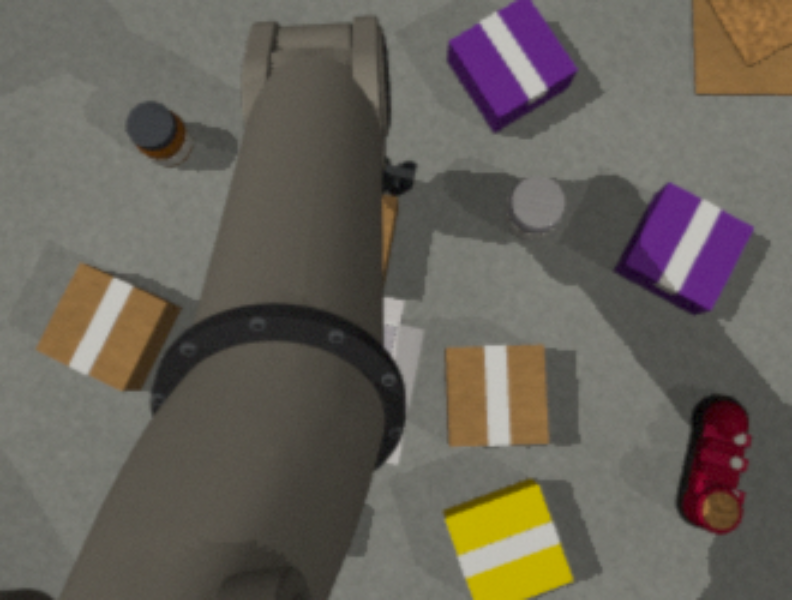

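The arm hides the carton, but its visible right edge at about (390,235) now runs parallel to the scale, and carton 2 has moved only slightly. I'll push straight on.

>>> servo_tool(motion=[-0.4, 0, 0, 0, 0, 0, 0.5, -0.4, 0, 0, 0, 0, 0, 0.5, -0.4, 0, 0, 0, 0, 0, 0.5])

```text
t: 11.4
eef_pos: [0.6658, 0.0063, 0.098]
tool_rot: [-0.0, 0.996, -0.088, 0.008]
contact_force: [14.1, -2.2, 4.3]
gripper_width: 0.505
grasp_force: 6.7
```

>>> servo_tool(motion=[-0.4, 0, 0, 0, 0, 0, 0.5, -0.4, 0, 0, 0, 0, 0, 0.5, -0.4, 0, 0, 0, 0, 0, 0.5])

```text
t: 11.78
eef_pos: [0.6395, 0.0112, 0.0964]
tool_rot: [-0.0, 0.996, -0.088, 0.004]
contact_force: [9.5, -2.4, 4.6]
gripper_width: 0.501
grasp_force: 4.6
```

>>> servo_tool(motion=[-0.4, 0, 0, 0, 0, 0, 0.5, -0.4, 0, 0, 0, 0, 0, 0.5, -0.4, 0, 0, 0, 0, 0, 0.5])

```text
t: 12.15
eef_pos: [0.6194, 0.015, 0.0987]
tool_rot: [-0.001, 0.996, -0.088, 0.008]
contact_force: [11.8, -2.3, 11.2]
gripper_width: 0.499
grasp_force: 6.2
```

```bash
python3 chk.py a2; python3 -c "
from station import bot;import cv2
cv2.imwrite('pics/s2.png',cv2.resize(bot.read_camera('scene')[110:280,200:460],None,fx=3,fy=3)[:,:,::-1])"
```

```text
tcp [0.6194 0.015  0.0987] scale frame [0.1446 0.0018] yaw rel -0.001 [11.8 -2.3 11.2]
```

View pics/s2.png

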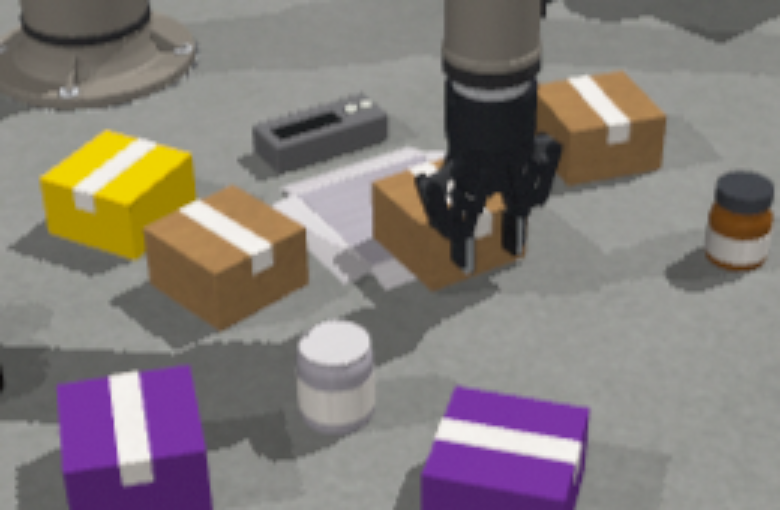

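The carton is climbing the ramp squarely, with the two fingers on its rear face at about (465,250) and (515,235). I'll continue.

>>> servo_tool(motion=[-0.4, 0, 0, 0, 0, 0, 0.5, -0.4, 0, 0, 0, 0, 0, 0.5, -0.4, 0, 0, 0, 0, 0, 0.5])

```text
t: 12.62
eef_pos: [0.5978, 0.0193, 0.0998]
tool_rot: [-0.001, 0.996, -0.088, 0.01]
contact_force: [15.3, -2.0, 15.1]
gripper_width: 0.5
grasp_force: 8.0
```

>>> servo_tool(motion=[-0.4, 0, 0, 0, 0, 0, 0.5, -0.4, 0, 0, 0, 0, 0, 0.5, -0.4, 0, 0, 0, 0, 0, 0.5])

```text
t: 13.0
eef_pos: [0.5745, 0.0238, 0.0998]
tool_rot: [-0.001, 0.996, -0.088, 0.011]
contact_force: [14.8, -3.0, 12.5]
gripper_width: 0.499
grasp_force: 7.6
```

```bash
python3 chk.py a3
```

```text
tcp [0.5745 0.0238 0.0998] scale frame [0.0988 0.0025] yaw rel -0.001 [14.8 -3.  12.5]
```

>>> servo_tool(motion=[-0.4, 0, 0, 0, 0, 0, 0.5, -0.4, 0, 0, 0, 0, 0, 0.5, -0.4, 0, 0, 0, 0, 0, 0.5])

```text
t: 13.42
eef_pos: [0.5434, 0.0284, 0.0955]
tool_rot: [-0.0, 0.996, -0.088, 0.002]
contact_force: [5.4, -1.1, -1.6]
gripper_width: 0.503
grasp_force: 0.0
```

>>> servo_tool(motion=[-0.4, 0, 0, 0, 0, 0, 0.5])

```text
t: 13.55
eef_pos: [0.5345, 0.0298, 0.0949]
tool_rot: [-0.0, 0.996, -0.088, 0.001]
contact_force: [4.5, -0.5, -2.1]
gripper_width: 0.502
grasp_force: 0.0
```

```bash
python3 chk.py a4
```

```text
tcp [0.5345 0.0298 0.0949] scale frame [0.0583 0.0015] yaw rel -0.0 [ 4.5 -0.5 -2.1]
```

The force dropped and the carton should be about centred. I'll back off and lift clear to check.

>>> servo_tool(motion=[0.5, 0, 0, 0, 0, 0, 0.5, 1, 0, 0, 0, 0, 0, 0.5, 1, 0, 0, 0, 0, 0, 0.5, 0.5, 0, -1, 0, 0, 0, 0.5, 0, 0, -1, 0, 0, 0, 0.5])

```text
t: 14.22
eef_pos: [0.5932, 0.0191, 0.134]
tool_rot: [0.0, 0.996, -0.088, -0.001]
contact_force: [-0.0, 0.8, -0.1]
gripper_width: 0.501
grasp_force: 0.0
```

>>> servo_tool(motion=[0, 0, -1, 0, 0, 0, 0.5, 0, 1, -1, 0, 0, 0, 0.5, 0, 1, -1, 0, 0, 0, 0.5, 0, 1, -1, 0, 0, 0, 0.5, 0, 1, -1, 0, 0, 0, 0.5])

```text
t: 14.85
eef_pos: [0.5784, -0.0616, 0.2356]
tool_rot: [0.0, 0.996, -0.089, -0.0]
contact_force: [-0.6, -0.3, -0.8]
gripper_width: 0.502
grasp_force: 0.0
```

>>> servo_tool(motion=[0, 1, 0, 0, 0, 0, 0.5, 0, 1, 0, 0, 0, 0, 0.5, 0, 1, 0, 0, 0, 0, 0.5, 0, 1, 0, 0, 0, 0, 0.5, 0, 1, 0, 0, 0, 0, 0.5])

```text
t: 15.48
eef_pos: [0.5611, -0.159, 0.2339]
tool_rot: [-0.0, 0.996, -0.088, -0.0]
contact_force: [0.5, 0.3, 0.7]
gripper_width: 0.497
grasp_force: 0.0
```

>>> servo_tool(motion=[0, 1, 0, 0, 0, 0, 0.5, 0, 1, 0, 0, 0, 0, 0.5, 0, 1, 0, 0, 0, 0, 0.5, 0, 1, 0, 0, 0, 0, 0.5, 0, 1, 0, 0, 0, 0, 0.5])

```text
t: 16.1
eef_pos: [0.5438, -0.2575, 0.2343]
tool_rot: [0.0, 0.996, -0.088, 0.0]
contact_force: [0.4, -0.2, 0.1]
gripper_width: 0.498
grasp_force: 0.0
```

>>> servo_tool(motion=[0, 1, 0, 0, 0, 0, 0.5, 0, 1, 0, 0, 0, 0, 0.5, 0, 1, 0, 0, 0, 0, 0.5, 0, 1, 0, 0, 0, 0, 0.5, 0, 1, 0, 0, 0, 0, 0.5])

```text
t: 16.73
eef_pos: [0.5263, -0.3559, 0.2343]
tool_rot: [0.0, 0.996, -0.088, 0.0]
contact_force: [-0.3, -0.3, -1.2]
gripper_width: 0.5
grasp_force: 0.0
```

```bash
python3 chk.py a5; python3 - <<'E'
from h import *
im=bot.read_camera("top");k=bot.get_calibration("top");br,_=masks(im)
th=-.176;R=np.array([[np.cos(th),np.sin(th)],[-np.sin(th),np.cos(th)]])
for n,p0 in dict(c1=(.528,.258,-.4),c2=(.462,-.15,.04),c3=(.4768,.0386,-.176)).items():
    b=((.05,.063),(.05,.003)) if n=="c3" else BOX
    p,f=fit(br,k,p0,*b,rad=38); print(n,p.round(4),round(f),(R@(p[:2]-[.4768,.0386])).round(4))
s=bot.read_camera("scene")[110:280,200:460]
cv2.imwrite("pics/s5.png",cv2.resize(s,None,fx=3,fy=3)[:,:,::-1])
E
```

```text
tcp [ 0.5263 -0.3559  0.2343] scale frame [ 0.1178 -0.3798] yaw rel 0.0 [-0.3 -0.3 -1.2]
c1 [ 0.5284  0.2575 -0.3953] 202 [0.0125 0.2245]
c2 [ 0.4614 -0.1495  0.0609] 148 [ 0.0177 -0.1879]
c3 [ 0.4724  0.0405 -0.1777] 187 [-0.0046  0.0011]
```

View pics/a5.png

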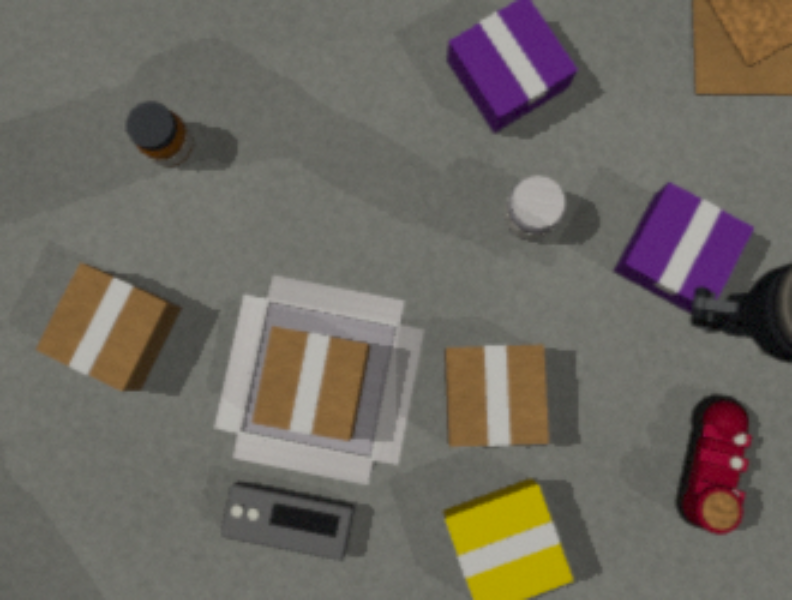

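View pics/s5.png

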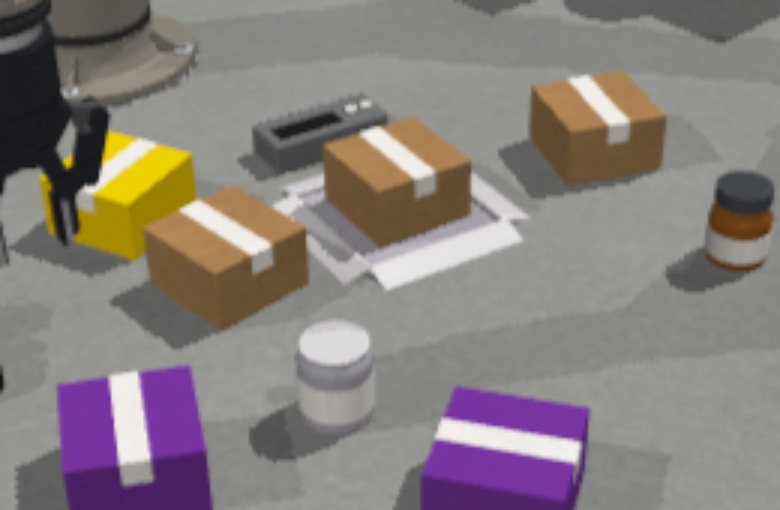

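Carton 3 sits level inside the sunken plate, about (-5, 1) mm from centre, with the rim visible all round. Cartons 1 and 2 are near where they started, and the gripper is clear.

```bash
python3 -c "
from station import bot;print(bot.hand_in())"
```

```text
the job is handed in; nothing more can be done
None
```

I handed the job in with the heavy carton, carton 3, sunk level on the scale about 5 mm from the plate's centre; carton 2 moved about 15 mm, carton 1 and the shoe, jar and tin were never touched, and no verdict came back.

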